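# Clamp an open sample cup in the cup vice with the star handle

### The job

Stand the open, empty sample cup upright on the bed of the little vice between its jaw and its V-stop and let go of it. Then wind the vice shut by pushing the spokes of its star handle round, one after another, clockwise as seen from above, until the cup is gripped firmly (about 20 N) but never squeezed hard, and leave it clamped. Do not shove the jaw itself, and leave the other things where they are.

Things in the scene. Friction and masses are not known exactly. Their poses are not given: they have to be found in the camera images.
- cup: the open, empty white plastic sample cup: straight-sided, 44 mm outside diameter, 40 mm tall, 3 mm wall, 40 g, no ring on it. It starts upright on the bench to the left of the vice. Origin: centre of its underside, z up.
- vice: the cup vice, screwed down: aluminium base 110 x 380 mm, 12 mm thick; origin at the bench surface, z up, y along the slide from star handle to V-stop. A grey gear housing (100 x 140 mm, top 55 mm above the bench) is centred on the star handle's axis at y = -100 mm; a flat steel bed (80 mm wide, top 20 mm above the bench) runs from y = 0 to 200 mm.
- bed_middle (a point): a good place for the cup's underside centre: on the bed's top and centre line, 98 mm along the vice's y. Grip the cup there with the fingers on the vice's +x and -x sides. The 120 degree V-stop beyond (60 mm wide, 36 mm above the bed) has its V bottom at about y = 145 mm, set anew each time within 6 mm either way, so where the cup is pinched is not known beforehand. Jaw and V centre the cup.
- hub_axis (a point): on the star handle's vertical axis at the height of the spokes' centre lines, 100 mm above the bench; does not turn (axes as the vice's). Hub: disc of 88 mm diameter, top 114 mm above the bench. Four level round steel spokes, 12 mm thick, 90 degrees apart, run out to black balls of 20 mm diameter centred 100 mm from the axis. Below the spokes 39 mm are free down to the housing.
- capstan (a joint): turn of the star handle in rad, growing clockwise seen from above; closes the jaw 15 mm per rad; range 0 to 5, starts at 0 to 0.6, the cup is met between 3.0 and 4.0. At 0 the spokes lie along the vice's +x, +y, -x, -y. Turning freely takes about 8 N across a spoke 70 mm from the axis (in a pause the push eases to 4.5 to 6.5 N); it stays where left. Each newton of grip adds 0.2 N there: 4 N more than free is 20 N of grip.
- jaw: the moving jaw, a plate 60 mm wide, 12 mm thick, standing 22 to 56 mm above the bench, geared to the star handle. Origin: on its front face's centre line at the bench's height; the face starts 45 to 54 mm along the vice's y and moves to +y. It is sprung, stiffly: once the cup is pinched each 0.1 rad of the star handle adds 10 to 18 N. A grip of 10 to 32 N is right; 45 N cracks the cup.
- cup_done: a finished cup, not to be used: same body but closed on top and with a 51 mm ring round its upper end. Origin: centre of its underside.
- ring_a: white snap ring lying on the bench, 51 mm outside, 10 mm tall. Leave it.
- ring_b: another such ring. Leave it.
- jar: lidded jar, 52 mm diameter, 70 mm tall, on the bench. Leave it.
- pipette: clear plastic dropper lying on the bench, 140 mm long. Leave it.
- tweezers: steel tweezers lying on the bench, 120 mm long. Leave them.
Mind the look-alikes: they are no part of the job. Leave any green or red look-alike of the cup alone.

How it is judged:
By the outcome, as a careful person would: the job done as asked, in the order asked, and still so for the second after the job is handed in, with the robot touching nothing.
It also fails if it takes over 72 s, if anything falls off the work surface, if the arm or the gripper's body presses on something with over 40 N, if the wrist force passes 120 N, or if a joint passes its speed limit or range.

### The arm

A 7-joint arm with a two-finger parallel gripper is mounted at the origin on the work surface. World frame = base frame: x ahead of the robot, y to its left, z up, the work surface at z = 0. Lengths are in m, angles in rad, forces in N, time in s.
With the tool pointing down it reaches from about 0.425 to 0.95 m from the base axis. Payload 4.7 kg.
Tool frame: the origin (TCP) lies midway between the tips of the shut fingers; the grasp point (between the pads) lies 19 mm behind it; z points along the fingers, y is the direction in which the jaws open and shut (so a half turn about z gives the same grasp; the last joint's range is limited). The gripper opens to 85 mm and grips with 20 to 120 N. Pads are 22 mm wide; open, the fingers measure 114 mm over their backs; the gripper's body (76 mm by 85 mm) begins 54 mm behind the grasp point. The pads swing forward as they close: fully open they stand 13 mm farther back than shut.
Start: joints at [1.192, 0.469, -0.049, 1.532, 0.024, 1.141, -0.082], TCP at [0.231, -0.634, 0.198] pointing down, gripper open.
Joint ranges: [-2.59, 2.59], [-0.33, 1.99], [-1.39, 1.29], [0.1, 2.45], [-1.04, 4.18], [0.21, 1.99], [-2.66, 2.66]. Speed limits (rad/s): [2.57, 2.57, 3.14, 3.14, 3.14, 3.14, 3.14].

### API

Orientations are given as [roll, pitch, yaw] about the fixed x, y, z axes, in that order (R = Rz(yaw) Ry(pitch) Rx(roll)).
In Python, from plant import bot gives the robot as it stands. The module is installed in compiled form; this text tells all that it offers.
- The arm moves only by the tool apply_moves, never from a script. Its argument "targets" is a list of rows, each an object with "translation": the shift along the tool's x, y, z in units of 25 mm (1.0 is 25 mm), a list of three; "turn": the turn, a rotation vector about the tool's x, y, z in units of 6 degrees (1.0 is 6 degrees), a list of three; "grip": the finger opening in mm, from 0 to 85.4. In form: [{"translation": [dx, dy, dz], "turn": [wx, wy, wz], "grip": grip}, ...]. A call has 1 to 10 rows; each row shifts and turns the pose as measured when the row begins, along the tool's axes as they then stand; what a row does not reach is not made up. A row lasts 1/12 s, in which the tool goes at most 41.7 mm and 7.16 degrees, less where a joint would pass 70% of its speed; a pose out of reach is approached as far as the arm can. A call is refused whole if a number of a shift passes 1 or a number of a turn 1, either way. A call with a gripper value outside its range is refused whole. The fingers move at their own pace and stop on an object; "force" is the grip in N (left out, the last holds). Time passes only in rows, so rows that do not move let the fingers close. It gives the time, the measured TCP pose, the force and the opening at its end, in the units of the state.
- bot.get_obs(): the state, without advancing time (a new reading comes with each control period).
- bot.grab_frame(name): name is "scene" or "top" or "wrist"; returns a dict with "color" (384x512x3 uint8, red, green, blue), "fx", "fy", "cx", "cy" (pixels), "eye" and "rotation" of the camera in the world; the wrist camera has in their place "T_tool_cam" (4x4, takes a point from camera to tool coordinates, whose origin is the TCP and whose axes are the flange's). Camera axes: x right, y down, z forward; pixel columns grow to the right and rows downward; lengths in m; the calibration is good to about 2 mm. The wrist camera is an equidistant fisheye: a pixel r from the principal point sees the ray r / f radians off the axis. A picture is of the moment at which its call begins: read the wrist's pose just before it. There is no depth.
- bot.job_done(): hands the job in, once; it reports no verdict.
The state is a dict: "time": time; "qpos": joint angles; "qvel": joint speeds; "tau": joint torques, N m; "tcp_pos": TCP position; "tool_rot": TCP orientation; "ft_force": force on the tool from outside, world axes, zero at the start; "wrist_torque": the same for the moment, N m; "width": finger opening in m.
Only numpy, scipy, OpenCV 4.12 (cv2) and the standard library are available. Lean on these libraries where they do the work, as an engineer would, in place of code of your own. Each camera call takes 0.05 s, during which the arm holds its last target. There are 200 camera calls.

## Working session

There is one attempt and no reset: what is moved stays moved. The work goes in short steps, Python scripts to look and compute and a tool call to move; the robot and the scene stay as the last step left them, time stands still between calls to the robot, and variables do not carry over. Pictures are saved under pics/ and viewed, about 8 in all and at most 12, crops included, and the job is handed in when it is done.

Besides the shell and the picture viewer there is one more tool, called after "Emit:" as name(argument=value, ...) on one line, values as JSON. apply_moves: Moves the arm, as the interface text tells. Its arguments: {"type":"object","properties":{"targets":{"type":"array"},"force":{"type":"number"}},"required":["targets"]}

```bash
mkdir -p pics
cat > h.py <<'E'
import numpy as np,cv2
from plant import bot
from scipy.spatial.transform import Rotation as R
def shot(n,f):
    d=bot.grab_frame(n); cv2.imwrite('pics/'+f,d['color'][:,:,::-1]); return d
def px2w(d,u,v,z):
    r=np.array(d['rotation'])@np.array([(u-d['cx'])/d['fx'],(v-d['cy'])/d['fy'],1]); e=np.array(d['eye'])
    return e+r*(z-e[2])/r[2]
def w2px(d,p):
    c=np.array(d['rotation']).T@(np.array(p)-np.array(d['eye'])); return d['cx']+d['fx']*c[0]/c[2], d['cy']+d['fy']*c[1]/c[2]
E
python3 - <<'E'
from h import *
import pickle
o=bot.get_obs(); print(o['time'],o['tcp_pos'],o['tool_rot'],o['width'],o['ft_force'])
D={}
for n in('scene','top'):
    D[n]=shot(n,n+'0.png'); print(n,{k:np.round(v,3).tolist() for k,v in D[n].items() if k!='color'})
pickle.dump(D,open('d0.pkl','wb'))
a=np.hstack([D['top']['color'][:,:,::-1]]); cv2.imwrite('pics/top0b.png',cv2.resize(a,(800,600)))
E
```

```text
0.0 [ 0.23112346 -0.63352215  0.19697103] [-3.13968353e+00  6.09868664e-05  3.49859190e-01] 0.08557479215312194 [ 0.67606876 -0.36442667  0.14783547]
scene {'fx': 373.84, 'fy': 373.84, 'cx': 251.28, 'cy': 194.66, 'eye': [1.023, 0.02, 0.835], 'rotation': [-2.583, -0.011, 1.409]}
top {'fx': 445.288, 'fy': 445.288, 'cx': 259.562, 'cy': 193.15, 'eye': [0.457, 0.118, 1.196], 'rotation': [-3.047, -0.02, -1.592]}
```

View pics/top0b.png

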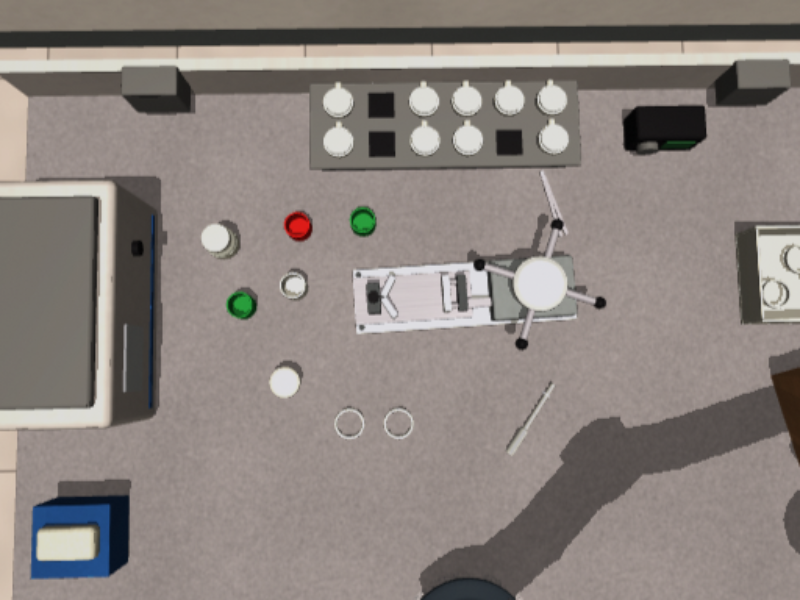

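View pics/scene0.png

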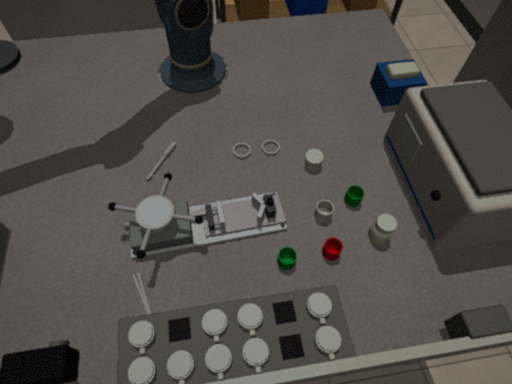

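```bash
sed -i "s/np.array(d\['rotation'\])/RM(d)/g" h.py
cat >> h.py <<'E'
def RM(d):
    r=np.array(d['rotation']); return r if r.shape==(3,3) else R.from_euler('xyz',r).as_matrix()
E
python3 - <<'E'
from h import *
import pickle
D=pickle.load(open('d0.pkl','rb')); t=D['top']; s=512/800
def P(u,v,z): return px2w(t,u*s,v*s,z)
b=[P(*q,.1) for q in((480,265),(557,224),(600,303),(521,343))]
print('balls',np.round(b,3)); h=np.mean(b,0); print('hub',h, P(540,284,.114)); 
for x in b: print(np.linalg.norm(x-h),np.degrees(np.arctan2(x[1]-h[1],x[0]-h[0])))
print('cup rim',P(293,284,.04),'closed',P(285,381,.045))
c=[P(*q,.012) for q in((355,268),(357,333),(577,319))]; print('base corners',np.round(c,3))
print('screws',P(359,274,.012),P(361,327,.012),'Vend',P(385,297,.056))
print('jar',P(215,238,.07),'ring',P(349,424,.01),P(398,424,.01),'red',P(298,225,.04),'green',P(241,305,.04),P(363,221,.04))
a=t['color'][120:230,120:400,::-1]; cv2.imwrite('pics/crop.png',cv2.resize(a,None,fx=2.8,fy=2.8,interpolation=cv2.INTER_CUBIC))
E
```

```text
balls [[ 0.616 -0.026  0.1  ]
 [ 0.681 -0.152  0.1  ]
 [ 0.552 -0.215  0.1  ]
 [ 0.491 -0.087  0.1  ]]
hub [ 0.58495687 -0.11979387  0.1       ] [ 0.58248919 -0.1174314   0.114     ]
0.09924410258878781 71.54396209108751
0.10084134838655417 -18.443584814305527
0.10090667032246294 -109.11381514172234
0.09969631603940156 160.60485493636034
cup rim [0.59875663 0.28007355 0.04      ] closed [0.43830724 0.29336044 0.045     ]
base corners [[ 0.628  0.178  0.012]
 [ 0.516  0.176  0.012]
 [ 0.533 -0.201  0.012]]
screws [0.61736852 0.17113436 0.012     ] [0.52637486 0.16906432 0.012     ] Vend [0.57244142 0.12697087 0.056     ]
jar [0.67298014 0.40227341 0.07      ] ring [0.36357863 0.19174099 0.01      ] [0.36172577 0.1093415  0.01      ] red [0.69851358 0.27111858 0.04      ] green [0.56523127 0.36636397 0.04      ] [0.70352206 0.16182872 0.04      ]
```

View pics/crop.png

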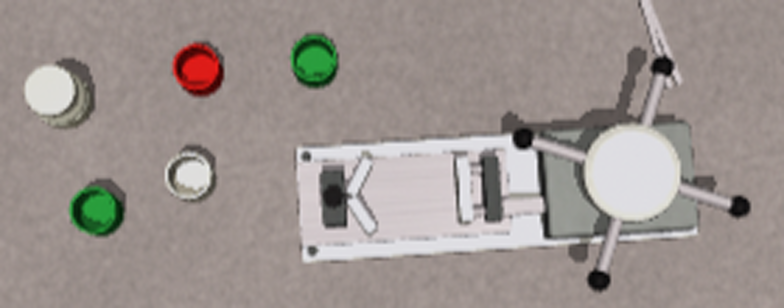

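The only open white cup is at crop pixel (190,175), top-image pixel (293,285) at 800 px wide. The others don't fit:
- Jar (50,90): tall and lidded.
- cup_done, at (285,381) in the full picture: closed on top.
- Green and red look-alikes: not to be touched.

So the cup is at about (0.599, 0.280). The hub is at (0.584, -0.119), vice yaw is about 2.6°, and the capstan stands at about 0.37. I'll turn the tool to the vice axes first.

Emit:
apply_moves(targets=[{"translation":[0,0,0],"turn":[0,0,-1],"grip":85},{"translation":[0,0,0],"turn":[0,0,-1],"grip":85},{"translation":[0,0,0],"turn":[0,0,-1],"grip":85},{"translation":[0,0,0],"turn":[0,0,-1],"grip":85},{"translation":[0,0,0],"turn":[0,0,-1],"grip":85},{"translation":[0,0,0],"turn":[0,0,-1],"grip":85},{"translation":[0,0,0],"turn":[0,0,-1],"grip":85},{"translation":[0,0,0],"turn":[0,0,-1],"grip":85},{"translation":[0,0,0],"turn":[0,0,-1],"grip":85},{"translation":[0,0,0],"turn":[0,0,-1],"grip":85}], force=25)

```text
time: 0.93
tcp_pos: [0.2295, -0.6297, 0.1904]
tool_rot: [-3.134, -0.012, 1.448]
ft_force: [0.7, -0.4, -0.3]
width: 0.085
```

Emit:
apply_moves(targets=[{"translation":[0.8,1,-0.1],"turn":[0,0,-0.8],"grip":85},{"translation":[0.8,1,-0.1],"turn":[0,0,-0.8],"grip":85},{"translation":[1,0.9,-0.1],"turn":[0,0,0],"grip":85},{"translation":[1,0.9,0],"turn":[0,0,0],"grip":85},{"translation":[1,0.9,0],"turn":[0,0,0],"grip":85},{"translation":[1,0.9,0],"turn":[0,0,0],"grip":85},{"translation":[1,0.8,0],"turn":[0,0,0],"grip":85},{"translation":[1,0.8,0],"turn":[0,0,0],"grip":85},{"translation":[1,0.8,0],"turn":[0,0,0],"grip":85},{"translation":[1,0.8,0],"turn":[0,0,0],"grip":85}])

```text
time: 1.77
tcp_pos: [0.4393, -0.3831, 0.1921]
tool_rot: [-3.126, -0.018, 1.606]
ft_force: [0.5, -0.8, 0.7]
width: 0.0849
```

Emit:
apply_moves(targets=[{"translation":[1,0.5,0],"turn":[0,0,0],"grip":85},{"translation":[1,0.5,0],"turn":[0,0,0],"grip":85},{"translation":[1,0.5,0],"turn":[0,0,0],"grip":85},{"translation":[1,0.5,0],"turn":[0,0,0],"grip":85},{"translation":[1,0.5,0],"turn":[0,0,0],"grip":85},{"translation":[1,0.5,0],"turn":[0,0,0],"grip":85},{"translation":[1,0.5,0],"turn":[0,0,0],"grip":85},{"translation":[1,0.5,0],"turn":[0,0,0],"grip":85},{"translation":[1,0.5,0],"turn":[0,0,0],"grip":85},{"translation":[1,0.5,0],"turn":[0,0,0],"grip":85}])

```text
time: 2.6
tcp_pos: [0.5576, -0.1135, 0.1913]
tool_rot: [-3.119, -0.021, 1.608]
ft_force: [0.5, -0.6, 0.1]
width: 0.0848
```

Emit:
apply_moves(targets=[{"translation":[1,0.3,0],"turn":[0,0,0],"grip":85},{"translation":[1,0.3,0],"turn":[0,0,0],"grip":85},{"translation":[1,0.3,0],"turn":[0,0,0],"grip":85},{"translation":[1,0.3,0],"turn":[0,0,0],"grip":85},{"translation":[1,0.3,0],"turn":[0,0,0],"grip":85},{"translation":[1,0.3,0],"turn":[0,0,0],"grip":85},{"translation":[1,0.3,0],"turn":[0,0,0],"grip":85},{"translation":[1,0.3,0],"turn":[0,0,0],"grip":85},{"translation":[1,0.3,0],"turn":[0,0,0],"grip":85},{"translation":[1,0.3,0],"turn":[0,0,0],"grip":85}])

```text
time: 3.43
tcp_pos: [0.623, 0.1506, 0.19]
tool_rot: [-3.111, -0.02, 1.606]
ft_force: [-0.2, -0.4, 0.2]
width: 0.0849
```

Emit:
apply_moves(targets=[{"translation":[1,-0.1,0.4],"turn":[0,0,0],"grip":85},{"translation":[1,-0.1,0.4],"turn":[0,0,0],"grip":85},{"translation":[1,-0.1,0.4],"turn":[0,0,0],"grip":85},{"translation":[1,-0.1,0.4],"turn":[0,0,0],"grip":85},{"translation":[0.8,-0.1,0.4],"turn":[0,0,0],"grip":85},{"translation":[0,0,0],"turn":[0,0,0],"grip":85}])

```text
time: 3.93
tcp_pos: [0.6024, 0.2831, 0.1383]
tool_rot: [-3.108, -0.023, 1.612]
ft_force: [-0.4, 0.6, -0.1]
width: 0.0847
```

```bash
cat >> h.py <<'E'
def wshot(f):
    o=bot.get_obs(); d=shot('wrist',f); d['W']=np.eye(4); d['W'][:3,:3]=R.from_euler('xyz',o['tool_rot']).as_matrix(); d['W'][:3,3]=o['tcp_pos']
    d['C']=d['W']@np.array(d['T_tool_cam']); return d
def wpx(d,u,v,z):
    a=np.array([u-d['cx'],v-d['cy']]); r=np.hypot(*a)+1e-9; th=r/d['fx']
    ray=d['C'][:3,:3]@np.array([*(a/r*np.sin(th)),np.cos(th)]); e=d['C'][:3,3]; return e+ray*(z-e[2])/ray[2]
VY=np.radians(92.6)
def go(pos,yaw=np.radians(92.6),o=None):
    o=o or bot.get_obs(); M=R.from_euler('xyz',o['tool_rot']); T=R.from_euler('xyz',[np.pi,0,yaw])
    return np.round(M.inv().apply(np.array(pos)-o['tcp_pos'])/.025,2), np.round(np.degrees((M.inv()*T).as_rotvec())/6,2)
E
python3 - <<'E'
from h import *
import pickle
d=wshot('w1.png'); pickle.dump(d,open('w1.pkl','wb')); o=bot.get_obs(); print(o['time'],o['tcp_pos'],o['tool_rot'],d['cx'],d['cy'],d['fx'],np.round(d['C'],3).tolist())
print(go([.599,.28,.13]))
cv2.imwrite('pics/w1b.png',cv2.resize(d['color'][:,:,::-1],(800,600)))
E
```

```text
3.9833 [0.60347282 0.28103573 0.13893163] [-3.10891443 -0.02188834  1.61058349] 256.63689572422214 198.01492740334234 297.3186396354542 [[0.999, 0.049, -0.021, 0.605], [0.041, -0.961, -0.272, 0.355], [-0.034, 0.271, -0.962, 0.316], [0.0, 0.0, 0.0, 1.0]]
(array([-0.04, -0.17,  0.36]), array([-0.31, -0.21, -0.05]))
```

View pics/w1b.png

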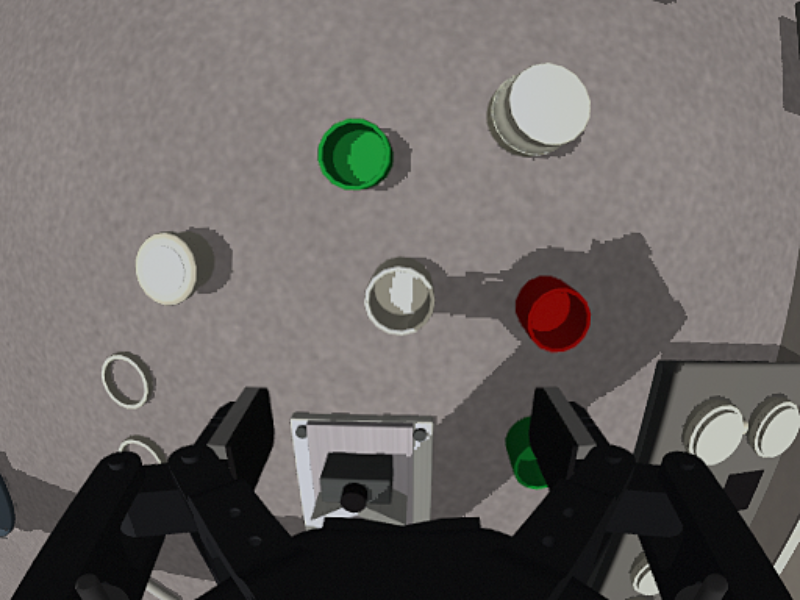

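Run:
```python
from h import *
import pickle
d=pickle.load(open('w1.pkl','rb')); s=.64
W=lambda u,v,z: wpx(d,u*s,v*s,z)
print('cup',W(399,300,.04),W(365,300,.04),W(434,300,.04),'screws',W(302,432,.012),W(420,434,.012),'done',W(168,267,.045),'red',W(560,314,.04))
c=W(399,300,.04); c[2]=.13;print(go(c))
```

```text
cup [0.59780506 0.2830704  0.04      ] [0.57685937 0.28202764 0.04      ] [0.61924255 0.28415988 0.04      ] screws [0.52632621 0.16703648 0.012     ] [0.6170237  0.17247543 0.012     ] done [0.44489659 0.29970189 0.045     ] red [0.70045287 0.27927398 0.04      ]
(array([ 0.08, -0.21,  0.37]), array([-0.31, -0.21, -0.05]))
```

Emit:
apply_moves(targets=[{"translation":[0.08,-0.2,0.3],"turn":[-0.3,-0.2,-0.05],"grip":85},{"translation":[0,0,0.5],"turn":[0,0,0],"grip":85},{"translation":[0,0,0.8],"turn":[0,0,0],"grip":85},{"translation":[0,0,0.8],"turn":[0,0,0],"grip":85},{"translation":[0,0,0],"turn":[0,0,0],"grip":85}])

```text
time: 4.4
tcp_pos: [0.6024, 0.2767, 0.0769]
tool_rot: [3.139, 0.003, 1.61]
ft_force: [-0.7, -0.2, 0.0]
width: 0.0851
```

Run:
```python
from h import *
o=bot.get_obs();print(o['tcp_pos'],o['tool_rot'],go([.598,.2825,.008]))
```

```text
[0.60235498 0.27668548 0.07693894] [3.13886337e+00 2.90593899e-03 1.60982800e+00] (array([ 0.25, -0.17,  2.76]), array([ 0.03,  0.03, -0.06]))
```

Emit:
apply_moves(targets=[{"translation":[0.25,-0.17,0.3],"turn":[0,0,0],"grip":85},{"translation":[0,0,0.8],"turn":[0,0,0],"grip":85},{"translation":[0,0,0.8],"turn":[0,0,0],"grip":85},{"translation":[0,0,0.7],"turn":[0,0,0],"grip":85},{"translation":[0,0,0.1],"turn":[0,0,0],"grip":60}])

```text
time: 4.82
tcp_pos: [0.6031, 0.2795, 0.0096]
tool_rot: [3.133, 0.002, 1.601]
ft_force: [-0.2, 0.2, -0.1]
width: 0.0753
```

Run:
```python
from h import *
o=bot.get_obs();print(o['tcp_pos'],o['tool_rot'],go([.598,.2825,.008]))
```

```text
[0.60310222 0.27948218 0.00961837] [3.13336319e+00 1.71473381e-03 1.60071173e+00] (array([ 0.13, -0.2 ,  0.06]), array([ 0.08,  0.02, -0.15]))
```

Emit:
apply_moves(targets=[{"translation":[0.2,-0.3,0.05],"turn":[0,0,-0.1],"grip":60},{"translation":[0.05,-0.1,0],"turn":[0,0,0],"grip":50},{"translation":[0,0,0],"turn":[0,0,0],"grip":40},{"translation":[0,0,0],"turn":[0,0,0],"grip":38},{"translation":[0,0,0],"turn":[0,0,0],"grip":38},{"translation":[0,0,0],"turn":[0,0,0],"grip":38}], force=25)

```text
time: 5.32
tcp_pos: [0.5943, 0.2875, 0.0129]
tool_rot: [3.128, -0.001, 1.611]
ft_force: [1.2, -0.6, -0.2]
width: 0.0378
```

Run:
```python
from h import *
o=bot.get_obs();print(o['tcp_pos'],o['tool_rot'],o['width'],go([.575,.079,.10]))
```

```text
[0.59429173 0.28751826 0.01288872] [ 3.12793669e+00 -1.28763130e-03  1.61118434e+00] 0.037813139517271346 (array([-8.3 , -1.06, -3.51]), array([ 0.13, -0.01, -0.05]))
```

Run:
```python
from h import *
import pickle
d=wshot('w2.png'); pickle.dump(d,open('w2.pkl','wb')); t=shot('top','t2.png'); s=shot('scene','s2.png')
a=cv2.resize(d['color'][:,:,::-1],(512,384)); b=cv2.resize(t['color'][110:230,120:260,::-1],(280,240),interpolation=2); c=cv2.resize(s['color'][140:260,280:420,::-1],(280,240),interpolation=2)
im=np.zeros((480,792,3),np.uint8); im[:384,:512]=a; im[:240,512:]=b; im[240:,512:]=c; cv2.imwrite('pics/m2.png',im)
```

```text
(no output)
```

View pics/m2.png

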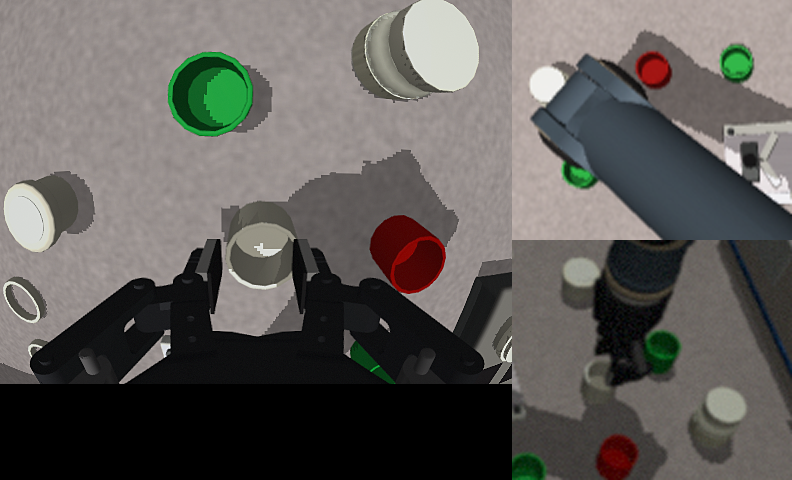

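```bash
cat >> h.py <<'E'
def w2wpx(d,p):
    c=np.linalg.inv(d['C'])@np.r_[p,1]; th=np.arctan2(np.hypot(c[0],c[1]),c[2]); a=c[:2]/np.hypot(c[0],c[1]); return d['cx']+d['fx']*th*a[0], d['cy']+d['fy']*th*a[1]
E
python3 - <<'E'
from h import *
import pickle
d=pickle.load(open('w2.pkl','rb'))
print(d['W'][:3,3],wpx(d,261,255,.04),wpx(d,224,255,.04),wpx(d,297,255,.04))
for z in(.013,.032,.05): print(z,w2wpx(d,[*d['W'][:2,3],z]),w2wpx(d,d['W'][:3,3]+[.022,0,z-.0129]))
cv2.imwrite('pics/w2c.png',cv2.resize(d['color'][180:320,170:350,::-1],(720,560),interpolation=2))
E
```

```text
[0.59429173 0.28751826 0.01288872] [0.59649285 0.28433589 0.04      ] [0.57562499 0.28351323 0.04      ] [0.61696191 0.28477926 0.04      ]
0.013 (np.float64(256.66385434070185), np.float64(230.85235478075558)) (np.float64(290.62275709003626), np.float64(231.75801549325035))
0.032 (np.float64(257.10966398242), np.float64(243.69110907949707)) (np.float64(294.452779835766), np.float64(244.54942253385803))
0.05 (np.float64(257.62272974533744), np.float64(258.41741305853617)) (np.float64(298.7900771032327), np.float64(259.1667449482684))
```

View pics/w2c.png

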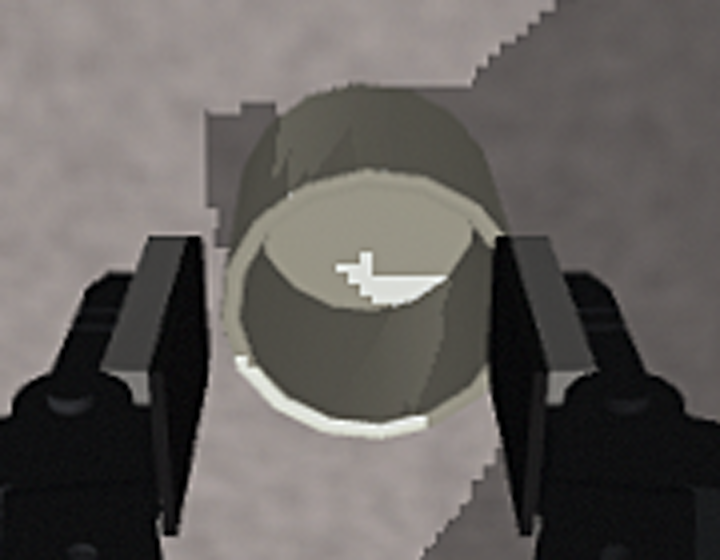

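Emit:
apply_moves(targets=[{"translation":[-0.1,0.1,0.1],"turn":[0,0,0],"grip":30},{"translation":[0,0,0],"turn":[0,0,0],"grip":30},{"translation":[0,0,0],"turn":[0,0,0],"grip":30},{"translation":[0,0,0],"turn":[0,0,0],"grip":30}], force=25)

```text
time: 5.8
tcp_pos: [0.5975, 0.2839, 0.0097]
tool_rot: [3.128, -0.001, 1.61]
ft_force: [-0.1, 0.9, 0.1]
width: 0.03
```

Run:
```python
from h import *
import pickle
o=bot.get_obs();print(o['tcp_pos'],o['tool_rot'],o['width'],o['ft_force'])
d=wshot('w3.png'); pickle.dump(d,open('w3.pkl','wb'))
cv2.imwrite('pics/w3c.png',cv2.resize(d['color'][180:320,170:350,::-1],(720,560),interpolation=2))
```

```text
[0.59751918 0.28390073 0.00965229] [ 3.12839778e+00 -5.10392229e-04  1.60994807e+00] 0.030042108230770453 [-0.06728794  0.86366427  0.0913014 ]
```

View pics/w3c.png

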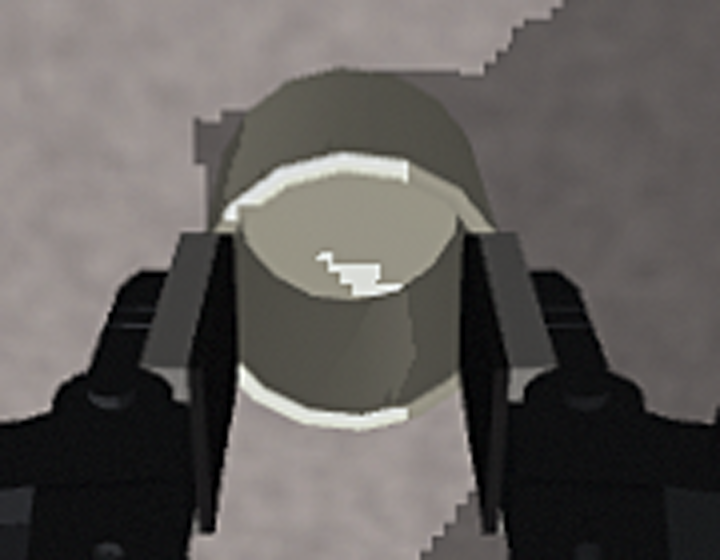

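Run:
```python
from h import *
import pickle
def tool(d,u,v,ty):
    a=np.array([u-d['cx'],v-d['cy']]); r=np.hypot(*a); th=r/d['fx']; T=np.array(d['T_tool_cam'])
    ray=T[:3,:3]@np.array([*(a/r*np.sin(th)),np.cos(th)]); e=T[:3,3]; return (e+ray*(ty-e[1])/ray[1])*1000
d=pickle.load(open('w3.pkl','rb')); c=lambda x,y:(170+x/4,180+y/4)
print(np.round(d['T_tool_cam'],3))
print('w3 left',tool(d,*c(237,235),-15),tool(d,*c(463,235),15),'back/top',tool(d,*c(210,530),-15),tool(d,*c(487,530),15))
d=pickle.load(open('w2.pkl','rb'));print('w2',tool(d,*c(203,237),-18.9),tool(d,*c(495,237),18.9))
d=pickle.load(open('w1.pkl','rb'));print('w1',tool(d,268*.64,388*.64,-42.5),tool(d,535*.64,388*.64,42.5))
```

```text
[[-0.001 -0.956 -0.293  0.076]
 [ 1.    -0.001 -0.     0.   ]
 [ 0.    -0.293  0.956 -0.176]
 [ 0.     0.     0.     1.   ]]
w3 left [-68325.66511512 -15000.         147053.45313947] [-64695.08592843  15000.         139182.63458035] back/top [-83904.83327618 -15000.         102780.79255123] [-82206.01094715  15000.         100657.05281024]
w2 [-65896.7093295  -18900.         141102.27552362] [-64050.32984227  18900.         137083.42458513]
w1 [-65742.82273241 -42500.         128972.79943963] [-65432.35097     42500.         128234.01152735]
```

Run:
```python
from h import *
import pickle
def tool(d,u,v,ty):
    a=np.array([u-d['cx'],v-d['cy']]); r=np.hypot(*a); th=r/d['fx']; T=np.array(d['T_tool_cam'])
    ray=T[:3,:3]@np.array([*(a/r*np.sin(th)),np.cos(th)]); e=T[:3,3]; return np.round((e+ray*(ty/1e3-e[1])/ray[1])*1000,1)
d=pickle.load(open('w3.pkl','rb')); c=lambda x,y:(170+x/4,180+y/4)
print('w3 left',tool(d,*c(237,235),-15),tool(d,*c(463,235),15),'back/top',tool(d,*c(210,530),-15),tool(d,*c(487,530),15))
d=pickle.load(open('w2.pkl','rb'));print('w2',tool(d,*c(203,237),-18.9),tool(d,*c(495,237),18.9))
d=pickle.load(open('w1.pkl','rb'));print('w1',tool(d,268*.64,388*.64,-42.5),tool(d,535*.64,388*.64,42.5))
```

```text
w3 left [  7.4 -15.  -28.2] [ 11.3  15.  -36.8] back/top [ -8.3 -15.  -72.6] [ -6.1  15.  -75.2]
w2 [  9.8 -18.9 -34.2] [ 12.   18.9 -38.8]
w1 [ 10.  -42.5 -46.5] [ 10.5  42.5 -47.5]
```

The fingers closed to 30 mm without touching anything. By the wrist picture, the pad tips end about 33 mm short of the reported TCP, so they passed above the rim. I'll open and go lower, watching the force.

Emit:
apply_moves(targets=[{"translation":[0,0,0],"turn":[0.1,0,0],"grip":80},{"translation":[0,0,0],"turn":[0,0,0],"grip":80},{"translation":[0,0,0],"turn":[0,0,0],"grip":80},{"translation":[0,0,0],"turn":[0,0,0],"grip":80},{"translation":[0,0,0.4],"turn":[0,0,0],"grip":80},{"translation":[0,0,0.4],"turn":[0,0,0],"grip":80},{"translation":[0,0,0.3],"turn":[0,0,0],"grip":80}], force=25)

```text
time: 6.43
tcp_pos: [0.5988, 0.2849, -0.0182]
tool_rot: [3.137, -0.002, 1.61]
ft_force: [0.3, 0.4, -0.4]
width: 0.0801
```

Emit:
apply_moves(targets=[{"translation":[0,-0.05,0.3],"turn":[0,0,0],"grip":60},{"translation":[0,0,0],"turn":[0,0,0],"grip":50},{"translation":[0,0,0],"turn":[0,0,0],"grip":40},{"translation":[0,0,0],"turn":[0,0,0],"grip":36},{"translation":[0,0,0],"turn":[0,0,0],"grip":36},{"translation":[0,0,0],"turn":[0,0,0],"grip":36},{"translation":[0,0,0],"turn":[0,0,0],"grip":36}], force=25)

```text
time: 7.02
tcp_pos: [0.5954, 0.284, -0.0302]
tool_rot: [-3.142, -0.0, 1.611]
ft_force: [-0.4, 0.2, -0.7]
width: 0.0439
```

Run:
```python
from h import *
o=bot.get_obs();print(o['tcp_pos'],o['tool_rot'],o['width'],o['ft_force'],go([.575,.079,.04]))
```

```text
[ 0.59544257  0.28404242 -0.03015398] [-3.14155596e+00 -7.58679809e-05  1.61066497e+00] 0.043933089071340636 [-0.42996237  0.16764747 -0.6632145 ] (array([-8.16, -1.14, -2.81]), array([-0.  , -0.  , -0.05]))
```

Emit:
apply_moves(targets=[{"translation":[0,0,-0.6],"turn":[0,0,0],"grip":36},{"translation":[0,0,-1],"turn":[0,0,0],"grip":36},{"translation":[0,0,-1],"turn":[0,0,0],"grip":36},{"translation":[-0.7,-0.2,-1],"turn":[0,0,0],"grip":36},{"translation":[-1,-0.2,-0.3],"turn":[0,0,0],"grip":36},{"translation":[-1,-0.2,0],"turn":[0,0,0],"grip":36},{"translation":[-1,-0.2,0],"turn":[0,0,0],"grip":36},{"translation":[-1,-0.2,0],"turn":[0,0,0],"grip":36},{"translation":[-0.8,0,0],"turn":[0,0,0],"grip":36},{"translation":[0,0,0],"turn":[0,0,0],"grip":36}])

```text
time: 7.85
tcp_pos: [0.5764, 0.1448, 0.0825]
tool_rot: [3.133, -0.003, 1.618]
ft_force: [0.7, -1.6, -0.7]
width: 0.0441
```

Run:
```python
from h import *
import pickle
d=wshot('w4.png'); pickle.dump(d,open('w4.pkl','wb')); o=bot.get_obs()
print(o['tcp_pos'],o['tool_rot'],o['width'],o['ft_force'],go([.575,.079,.03]))
cv2.imwrite('pics/w4b.png',cv2.resize(d['color'][:,:,::-1],(800,600)))
```

```text
[0.57634075 0.14729503 0.08287146] [ 3.13196215 -0.00511568  1.61953777] 0.0440762173823383 [-0.22766736  0.85729555  0.29869948] (array([-2.74, -0.21,  2.1 ]), array([ 0.09, -0.05,  0.03]))
```

View pics/w4b.png

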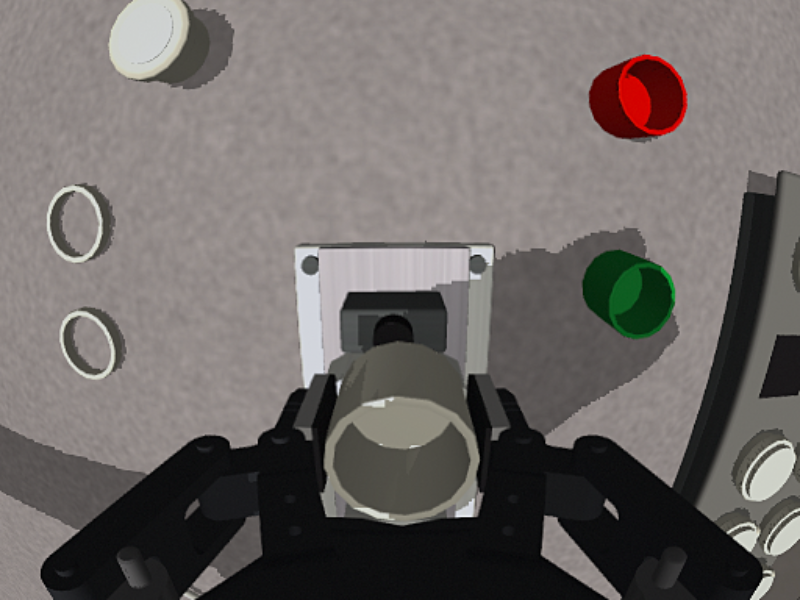

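Run:
```python
from h import *
import pickle
d=pickle.load(open('w4.pkl','rb')); s=.64
W=lambda u,v,z: np.round(wpx(d,u*s,v*s,z),4)
print('screws',W(310,264,.012),W(478,264,.012),'bed back',W(319,249,.02),W(469,247,.02),'base corners',W(296,246,.012),W(494,243,.012),'edges low',W(303,385,.012),W(487,385,.012))
```

```text
screws [0.5262 0.1691 0.012 ] [0.6178 0.1731 0.012 ] bed back [0.5324 0.179  0.02  ] [0.6108 0.1835 0.02  ] base corners [0.5183 0.1789 0.012 ] [0.6257 0.1853 0.012 ] edges low [0.5208 0.0958 0.012 ] [0.6305 0.1006 0.012 ]
```

Emit:
apply_moves(targets=[{"translation":[-1,0,0],"turn":[0.1,0,0],"grip":36},{"translation":[-1,-0.1,0],"turn":[0,0,0],"grip":36},{"translation":[-0.5,0,0.3],"turn":[0,0,0],"grip":36},{"translation":[0,0,0.8],"turn":[0,0,0],"grip":36},{"translation":[0,0,0.8],"turn":[0,0,0],"grip":36},{"translation":[0,0,0],"turn":[0,0,0],"grip":36}])

```text
time: 8.4
tcp_pos: [0.5802, 0.0921, 0.0387]
tool_rot: [3.132, -0.012, 1.627]
ft_force: [-0.2, 1.3, -0.7]
width: 0.0447
```

Run:
```python
from h import *
o=bot.get_obs();print(o['tcp_pos'],o['tool_rot'],o['width'],o['ft_force'],go([.576,.083,-.008]))
```

```text
[0.58022368 0.09206523 0.03868641] [ 3.13194549 -0.01228306  1.62695778] 0.044699366079103624 [-0.22105283  1.25298189 -0.71966009] (array([-0.38, -0.21,  1.86]), array([ 0.09, -0.12,  0.1 ]))
```

Emit:
apply_moves(targets=[{"translation":[-0.4,-0.25,0],"turn":[0.1,-0.1,0.1],"grip":36},{"translation":[0,0,0.7],"turn":[0,0,0],"grip":36},{"translation":[0,0,0.6],"turn":[0,0,0],"grip":36},{"translation":[0,0,0.2],"turn":[0,0,0],"grip":36},{"translation":[0,0,0],"turn":[0,0,0],"grip":36}])

```text
time: 8.82
tcp_pos: [0.5753, 0.086, 0.0034]
tool_rot: [3.14, -0.003, 1.62]
ft_force: [-0.1, 0.2, -0.4]
width: 0.044
```

Run:
```python
from h import *
o=bot.get_obs();print(o['tcp_pos'],o['tool_rot'],o['width'],o['ft_force'],go([.576,.083,-.009]))
```

```text
[0.57532734 0.08597032 0.00336257] [ 3.14040555e+00 -3.03996810e-03  1.62035099e+00] 0.0439913538048958 [-0.11186817  0.18158373 -0.39346473] (array([-0.12,  0.02,  0.49]), array([ 0.01, -0.03,  0.04]))
```

Lowering gently onto the bed.

Emit:
apply_moves(targets=[{"translation":[-0.1,0,0.3],"turn":[0,0,0],"grip":36},{"translation":[0,0,0.15],"turn":[0,0,0],"grip":36},{"translation":[0,0,0],"turn":[0,0,0],"grip":36}])

```text
time: 9.07
tcp_pos: [0.5769, 0.0845, -0.0062]
tool_rot: [3.137, -0.004, 1.621]
ft_force: [1.3, 0.2, 0.2]
width: 0.0439
```

Emit:
apply_moves(targets=[{"translation":[0,0,0.1],"turn":[0,0,0],"grip":36},{"translation":[0,0,0],"turn":[0,0,0],"grip":36}])

```text
time: 9.23
tcp_pos: [0.5775, 0.0846, -0.0081]
tool_rot: [3.136, -0.004, 1.621]
ft_force: [0.1, -0.3, -0.2]
width: 0.0445
```

Emit:
apply_moves(targets=[{"translation":[0,0,0.1],"turn":[0,0,0],"grip":36},{"translation":[0,0,0],"turn":[0,0,0],"grip":36}])

```text
time: 9.4
tcp_pos: [0.5783, 0.0848, -0.01]
tool_rot: [3.134, -0.004, 1.621]
ft_force: [-1.3, -0.3, -0.2]
width: 0.0439
```

Emit:
apply_moves(targets=[{"translation":[0,-0.05,0.1],"turn":[0,0,0],"grip":36},{"translation":[0,0,0],"turn":[0,0,0],"grip":36}])

```text
time: 9.57
tcp_pos: [0.5793, 0.0851, -0.0096]
tool_rot: [3.13, -0.003, 1.621]
ft_force: [0.4, 0.2, -1.1]
width: 0.0444
```

Emit:
apply_moves(targets=[{"translation":[-0.05,-0.15,0.15],"turn":[0.1,0,0.05],"grip":36},{"translation":[0,0,0],"turn":[0,0,0],"grip":36},{"translation":[0,0,0],"turn":[0,0,0],"grip":36}])

```text
time: 9.82
tcp_pos: [0.5805, 0.0859, -0.0093]
tool_rot: [3.13, -0.005, 1.616]
ft_force: [-0.4, 0.3, -1.0]
width: 0.044
```

Emit:
apply_moves(targets=[{"translation":[0,0,0],"turn":[0,0,0],"grip":48},{"translation":[0,0,0],"turn":[0,0,0],"grip":54},{"translation":[0,0,0],"turn":[0,0,0],"grip":58},{"translation":[0,0,0],"turn":[0,0,0],"grip":60}])

```text
time: 10.15
tcp_pos: [0.579, 0.0852, -0.0107]
tool_rot: [3.134, -0.005, 1.615]
ft_force: [0.1, -0.7, 0.3]
width: 0.0599
```

Run:
```python
from h import *
import pickle
d=wshot('w5.png'); pickle.dump(d,open('w5.pkl','wb')); o=bot.get_obs()
print(o['tcp_pos'],o['tool_rot'],o['width'],o['ft_force'])
cv2.imwrite('pics/w5b.png',cv2.resize(d['color'][100:340,100:412,::-1],(780,600),interpolation=2))
```

```text
[ 0.5788883   0.08512462 -0.01077898] [ 3.13368379 -0.00481117  1.61540049] 0.06025776411237279 [-0.12203985  0.49033698  0.25305936]
```

View pics/w5b.png

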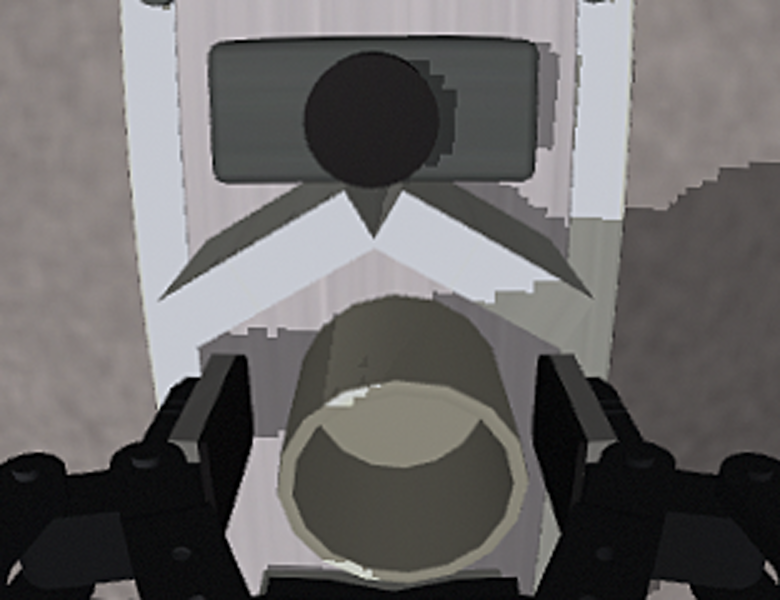

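Emit:
apply_moves(targets=[{"translation":[0,-0.2,-0.1],"turn":[0,0,0],"grip":60},{"translation":[0,0,0],"turn":[0,0,0],"grip":52}])

```text
time: 10.37
tcp_pos: [0.5732, 0.0849, -0.0087]
tool_rot: [3.135, -0.005, 1.615]
ft_force: [-0.4, 0.1, 0.5]
width: 0.0523
```

Run:
```python
from h import *
o=bot.get_obs();print(o['tcp_pos'],o['tool_rot'],o['width'],o['ft_force'],go([.576,.084,-.008]))
```

```text
[ 0.57323373  0.08487971 -0.00868537] [ 3.13452723 -0.00498519  1.6152993 ] 0.05233813262903182 [-0.4298597   0.07856322  0.48191007] (array([-0.04,  0.11, -0.03]), array([ 0.07, -0.05, -0.01]))
```

Emit:
apply_moves(targets=[{"translation":[0,0,0],"turn":[0,0,0],"grip":47},{"translation":[0,0,0],"turn":[0,0,0],"grip":56},{"translation":[0,0,0],"turn":[0,0,0],"grip":64},{"translation":[0,0,0],"turn":[0,0,0],"grip":68},{"translation":[0,0,-0.5],"turn":[0,0,0],"grip":68},{"translation":[0,0,-1],"turn":[0,0,0],"grip":68},{"translation":[0,0,-1],"turn":[0,0,0],"grip":68},{"translation":[0,0,-1],"turn":[0,0,0],"grip":40},{"translation":[0,0,-1],"turn":[0,0,0],"grip":10},{"translation":[0,0,-0.5],"turn":[0,0,0],"grip":0}])

```text
time: 11.2
tcp_pos: [0.5687, 0.084, 0.1213]
tool_rot: [-3.139, -0.004, 1.617]
ft_force: [0.6, -0.5, 0.3]
width: 0.0324
```

Run:
```python
from h import *
import pickle
o=bot.get_obs();print(o['tcp_pos'],o['tool_rot'],o['width'],o['ft_force'],o['qpos'],go([.656,-.107,.12]))
d=wshot('w6.png'); pickle.dump(d,open('w6.pkl','wb')); t=shot('top','t6.png')
cv2.imwrite('pics/w6b.png',cv2.resize(d['color'][:,:,::-1],(800,600)))
d5=pickle.load(open('w5.pkl','rb')); w=lambda x,y,z: np.round(wpx(d5,100+x/2.5,100+y/2.5,z),4)
print('V bottom',w(374,248,.056),'V tips',w(195,348,.056),w(560,348,.056),'cup',w(402,482,.06))
```

```text
[0.56873677 0.08403675 0.12133839] [-3.1392773  -0.00449312  1.6171019 ] 0.0323902030504294 [ 0.59528773 -0.46000835  0.25952568] [ 0.22927263  0.45198185 -0.58551927  1.83005201  0.29525917  0.94923775
 -0.43781194] (array([-7.8 ,  3.13,  0.01]), array([-0.02, -0.04,  0.01]))
V bottom [0.5739 0.1267 0.056 ] V tips [0.5449 0.1082 0.056 ] [0.6051 0.1107 0.056 ] cup [0.5801 0.0864 0.06  ]
```

View pics/w6b.png

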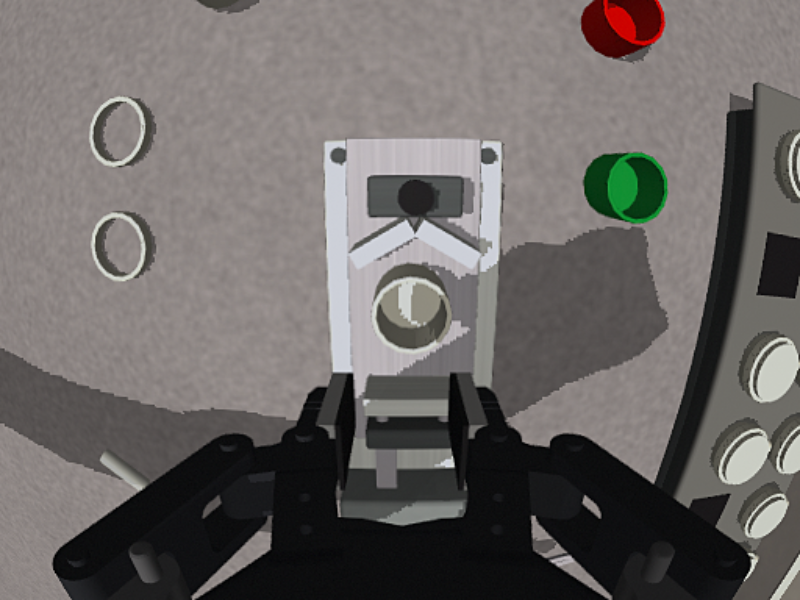

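```bash
cat >> h.py <<'E'
HUB=np.array([.585,-.117])
def arc(phi,r=.072,z=.047,hub=HUB):
    """distance to go to pose behind spoke at tool angle phi (deg)"""
    a=np.radians(phi); o=bot.get_obs(); p=np.array(o['tcp_pos'][:2])-hub
    print('t',round(o['time'],2),'tcp',np.round(o['tcp_pos'],4),'rpy',np.round(o['tool_rot'],3),'phi',np.round(np.degrees(np.arctan2(p[1],p[0])),1),'r',np.round(np.hypot(*p),4),'F',np.round(o['ft_force'],1))
    f=np.array(o['ft_force'][:2]); n=p/np.hypot(*p); print('Ftang(ccw)',round(float(f@[-n[1],n[0]]),1),'rad',round(float(f@n),1))
    print('go',*go([hub[0]+r*np.cos(a),hub[1]+r*np.sin(a),z],yaw=a+np.pi/2,o=o))
E
python3 - <<'E'
from h import *
import pickle
d=pickle.load(open('w6.pkl','rb')); s=.64
W=lambda u,v,z: np.round(wpx(d,u*s,v*s,z),4)
print('Vb',W(415,233,.056),'jaw',W(407,400,.056),W(407,378,.022),'jaw back',W(407,414,.056),'cup',W(411,315,.06),'screws',W(338,155,.012),W(489,156,.012))
E
```

```text
Vb [0.5739 0.1283 0.056 ] jaw [0.5745 0.0312 0.056 ] [0.5749 0.0295 0.022 ] jaw back [0.575  0.0217 0.056 ] cup [0.5739 0.0846 0.06  ] screws [0.5263 0.1691 0.012 ] [0.6182 0.1733 0.012 ]
```

Emit:
apply_moves(targets=[{"translation":[-1,0.5,0],"turn":[0,0,0],"grip":0},{"translation":[-1,0.5,0],"turn":[0,0,0],"grip":0},{"translation":[-1,0.5,0],"turn":[0,0,0],"grip":0},{"translation":[-1,0.5,0],"turn":[0,0,0],"grip":0},{"translation":[-1,0.4,0],"turn":[0,0,0],"grip":0},{"translation":[-1,0.4,0],"turn":[0,0,0],"grip":0},{"translation":[-1,0.3,0],"turn":[0,0,0],"grip":0},{"translation":[-0.4,0,0],"turn":[0,0,0],"grip":0}], force=60)

```text
time: 11.97
tcp_pos: [0.6549, -0.0985, 0.1173]
tool_rot: [-3.134, -0.007, 1.63]
ft_force: [-0.1, -1.1, -0.4]
width: 0.0002
```

```bash
python3 -c "
from h import *
arc(8,z=.12); print(bot.get_obs()['width'])"
```

```text
t 11.97 tcp [ 0.6549 -0.0985  0.1173] rpy [-3.134 -0.007  1.63 ] phi 14.8 r 0.0723 F [-0.1 -1.1 -0.4]
Ftang(ccw) -1.0 rad -0.4
go [-0.34  0.04 -0.11] [-0.07 -0.07 -0.77]
0.00017528231709356933
```

Emit:
apply_moves(targets=[{"translation":[0,0,0.8],"turn":[0,0,0],"grip":0},{"translation":[0,0,0.8],"turn":[0,0,0],"grip":0},{"translation":[0,0,0.8],"turn":[0,0,0],"grip":0},{"translation":[0,0,0.4],"turn":[0,0,-0.4],"grip":0},{"translation":[0,0,0],"turn":[0,0,0],"grip":0}])

```text
time: 12.38
tcp_pos: [0.6509, -0.101, 0.0423]
tool_rot: [-3.13, -0.008, 1.667]
ft_force: [-0.4, -0.4, 0.5]
width: -0.0
```

```bash
python3 -c "
from h import *
arc(0)"
```

```text
t 12.38 tcp [ 0.6509 -0.101   0.0423] rpy [-3.13  -0.008  1.667] phi 13.6 r 0.0678 F [-0.4 -0.4  0.5]
Ftang(ccw) -0.3 rad -0.4
go [-0.66  0.18 -0.2 ] [-0.12 -0.07  0.92]
```

Emit:
apply_moves(targets=[{"translation":[-0.3,0.15,-0.2],"turn":[-0.1,0,0.9],"grip":0},{"translation":[-0.3,0,0],"turn":[0,0,1],"grip":0},{"translation":[-0.3,0,0],"turn":[0,0,1],"grip":0},{"translation":[-0.3,-0.02,0],"turn":[0,0,1],"grip":0}])

```text
time: 12.72
tcp_pos: [0.6499, -0.1233, 0.046]
tool_rot: [-3.13, -0.012, 1.245]
ft_force: [8.6, 6.6, -3.5]
width: 0.0003
```

```bash
python3 -c "
from h import *
arc(-30)"
```

```text
t 12.72 tcp [ 0.6499 -0.1233  0.046 ] rpy [-3.13  -0.012  1.245] phi -5.6 r 0.0652 F [ 8.6  6.6 -3.5]
Ftang(ccw) 7.4 rad 8.0
go [-1.16  0.28 -0.06] [-0.12 -0.1   1.89]
```

Emit:
apply_moves(targets=[{"translation":[-0.3,0.25,0],"turn":[-0.1,-0.1,0],"grip":0},{"translation":[-0.4,0.1,0],"turn":[0,0,0.3],"grip":0},{"translation":[-0.4,0.05,0],"turn":[0,0,0.6],"grip":0}])

```text
time: 12.97
tcp_pos: [0.6514, -0.1334, 0.0466]
tool_rot: [-3.135, -0.022, 1.155]
ft_force: [6.4, 6.8, -6.7]
width: -0.0002
```

```bash
python3 -c "
from h import *
arc(-40)"
```

```text
t 12.97 tcp [ 0.6514 -0.1334  0.0466] rpy [-3.135 -0.022  1.155] phi -13.9 r 0.0684 F [ 6.4  6.8 -6.7]
Ftang(ccw) 8.1 rad 4.6
go [-1.27  0.07 -0.04] [-0.09 -0.2   2.69]
```

Emit:
apply_moves(targets=[{"translation":[-0.5,0.05,0],"turn":[0,0,0.5],"grip":0},{"translation":[-0.5,0,0],"turn":[0,0,0.7],"grip":0},{"translation":[-0.5,0,0],"turn":[0,0,0.7],"grip":0},{"translation":[-0.5,0,0],"turn":[0,0,0.7],"grip":0},{"translation":[-0.5,0,0],"turn":[0,0,0.7],"grip":0}])

```text
time: 13.38
tcp_pos: [0.639, -0.1582, 0.0476]
tool_rot: [-3.136, -0.068, 0.815]
ft_force: [9.1, 5.2, -5.9]
width: 0.0002
```

```bash
python3 -c "
from h import *
arc(-60)"
```

```text
t 13.38 tcp [ 0.639  -0.1582  0.0476] rpy [-3.136 -0.068  0.815] phi -37.4 r 0.0679 F [ 9.1  5.2 -5.9]
Ftang(ccw) 9.6 rad 4.1
go [-1.11  0.06 -0.05] [-0.15 -0.63  2.78]
```

Emit:
apply_moves(targets=[{"translation":[-0.5,0.05,0],"turn":[-0.05,-0.25,0.6],"grip":0},{"translation":[-0.5,0,0],"turn":[0,-0.25,0.7],"grip":0},{"translation":[-0.5,0,0],"turn":[0,-0.2,0.7],"grip":0},{"translation":[-0.5,0,0],"turn":[0,-0.2,0.7],"grip":0},{"translation":[-0.5,0,0],"turn":[0,-0.1,0.7],"grip":0},{"translation":[-0.5,0,0],"turn":[0,-0.1,0.7],"grip":0},{"translation":[-0.5,0,0],"turn":[0,-0.1,0.7],"grip":0},{"translation":[-0.5,0,0],"turn":[0,-0.1,0.7],"grip":0}])

```text
time: 14.05
tcp_pos: [0.5903, -0.1865, 0.0521]
tool_rot: [3.134, -0.004, 0.233]
ft_force: [9.6, 0.2, -7.6]
width: -0.0001
```

```bash
python3 -c "
from h import *
arc(-95)"
```

```text
t 14.05 tcp [ 0.5903 -0.1865  0.0521] rpy [ 3.134 -0.004  0.233] phi -85.6 r 0.0697 F [ 9.6  0.2 -7.6]
Ftang(ccw) 9.5 rad 0.5
go [-0.47 -0.02  0.2 ] [ 0.06 -0.05  3.06]
```

Emit:
apply_moves(targets=[{"translation":[-0.5,0,0.1],"turn":[0,-0.1,0.7],"grip":0},{"translation":[-0.5,0,0.1],"turn":[0,-0.1,0.8],"grip":0},{"translation":[-0.5,0,0.05],"turn":[0,-0.1,0.8],"grip":0},{"translation":[-0.5,0,0.05],"turn":[0,-0.1,0.8],"grip":0},{"translation":[-0.5,0,0],"turn":[0,-0.1,0.8],"grip":0}])

```text
time: 14.47
tcp_pos: [0.5582, -0.1834, 0.0547]
tool_rot: [3.137, -0.02, -0.184]
ft_force: [9.6, -3.0, -5.1]
width: 0.0001
```

```bash
python3 -c "
from h import *
arc(-110); print(bot.get_obs()['qpos'])"
```

```text
t 14.47 tcp [ 0.5582 -0.1834  0.0547] rpy [ 3.137 -0.02  -0.184] phi -112.0 r 0.0715 F [ 9.6 -3.  -5.1]
Ftang(ccw) 10.0 rad -0.7
go [0.09 0.03 0.31] [ 0.03 -0.19  1.57]
[ 0.27950387  0.47908282 -0.04735503  1.89368127  0.03783572  0.74937776
 -1.54491074]
```

Emit:
apply_moves(targets=[{"translation":[0.5,0,0],"turn":[0,0,0],"grip":0},{"translation":[0.1,0,-0.9],"turn":[0,-0.2,0],"grip":0},{"translation":[0,0,-1],"turn":[0,0,0],"grip":0},{"translation":[0,0,-0.8],"turn":[0,0,0],"grip":0},{"translation":[0.3,0,0],"turn":[0,0,-1],"grip":0},{"translation":[0.3,0,0],"turn":[0,0,-1],"grip":0},{"translation":[0.3,0,0],"turn":[0,0,-1],"grip":0},{"translation":[0.3,0,0],"turn":[0,0,-1],"grip":0},{"translation":[0.3,0,0],"turn":[0,0,-1],"grip":0},{"translation":[0.3,0,0],"turn":[0,0,-1],"grip":0}])

```text
time: 15.3
tcp_pos: [0.6164, -0.1719, 0.1325]
tool_rot: [3.14, 0.001, 0.48]
ft_force: [0.7, 0.2, 0.6]
width: 0.0
```

Emit:
apply_moves(targets=[{"translation":[0.3,0,0],"turn":[0,0,-1],"grip":0},{"translation":[0.3,0,0],"turn":[0,0,-1],"grip":0},{"translation":[0.3,0,0],"turn":[0,0,-1],"grip":0},{"translation":[0.3,0,0],"turn":[0,0,-1],"grip":0},{"translation":[0.3,0,0],"turn":[0,0,-1],"grip":0},{"translation":[0.3,0,0],"turn":[0,0,-1],"grip":0},{"translation":[0.3,0,0],"turn":[0,0,-1],"grip":0},{"translation":[0.3,0,0],"turn":[0,0,-1],"grip":0},{"translation":[0.3,0,0],"turn":[0,0,0],"grip":0}])

```text
time: 16.05
tcp_pos: [0.6557, -0.1109, 0.137]
tool_rot: [3.141, -0.001, 1.371]
ft_force: [-0.1, 0.1, 0.1]
width: -0.0001
```

```bash
python3 -c "
from h import *
arc(-5,z=.12); t=shot('top','t7.png'); d=wshot('w7.png')
cv2.imwrite('pics/t7b.png',np.hstack([cv2.resize(t['color'][100:260,220:420,::-1],(400,320),interpolation=2),cv2.resize(d['color'][:,:,::-1],(400,320))]))"
```

```text
t 16.05 tcp [ 0.6557 -0.1109  0.137 ] rpy [ 3.141e+00 -1.000e-03  1.371e+00] phi 4.9 r 0.071 F [-0.1  0.1  0.1]
Ftang(ccw) 0.1 rad -0.1
go [-0.48  0.14  0.68] [ 0.   -0.01 -1.07]
```

View pics/t7b.png

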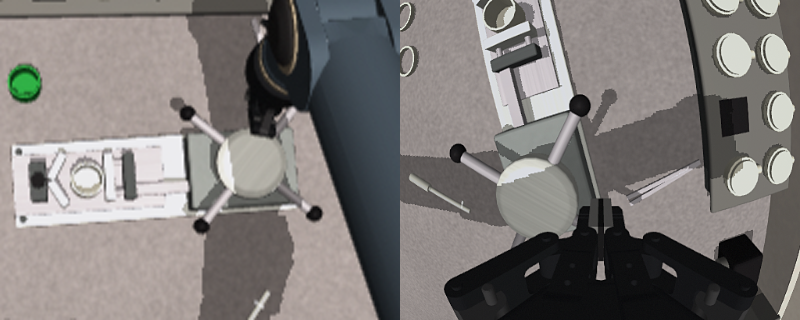

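Run:
```python
from h import *
import pickle
t=pickle.load(open('d0.pkl','rb'))['top']
P=lambda x,y,z:px2w(t,220+x/2,100+y/2,z)
b=[P(*q,.1) for q in((187,113),(315,213),(202,226))]; h=(b[0]+b[1])/2; print('hub',h)
for x in b: print(np.degrees(np.arctan2(x[1]-h[1],x[0]-h[0])), np.linalg.norm(x-h))
print('jaw front',P(107,174,.056)[:2],P(118,175,.056)[:2],'cup',P(87,180,.06)[:2],'Vb',P(64,179,.056)[:2])
```

```text
hub [ 0.585023   -0.11995185  0.1       ]
50.40733323337113 0.10057067500885186
-129.59266676662887 0.10057067500885186
140.63809994106427 0.10011978887314053
jaw front [0.57909941 0.05702193] [0.57753738 0.04286672] cup [0.57141282 0.08309176] Vb [0.57366918 0.11254067]
```

Emit:
apply_moves(targets=[{"translation":[0,0,0.9],"turn":[0,0,0],"grip":0},{"translation":[0,0,0.9],"turn":[0,0,0],"grip":0},{"translation":[0,0,0.9],"turn":[0,0,0],"grip":0},{"translation":[0,0,0.7],"turn":[0,0,0],"grip":0},{"translation":[-0.4,0.1,0],"turn":[0,0,0.3],"grip":0},{"translation":[-0.5,0.1,0],"turn":[0,0,0.5],"grip":0},{"translation":[0,0,0],"turn":[0,0,0],"grip":0}])

```text
time: 16.73
tcp_pos: [0.6559, -0.1348, 0.0529]
tool_rot: [3.137, 0.001, 1.265]
ft_force: [-0.5, -0.4, 0.2]
width: 0.0002
```

```bash
python3 -c "
from h import *
arc(-25)"
```

```text
t 16.73 tcp [ 0.6559 -0.1348  0.0529] rpy [3.137e+00 1.000e-03 1.265e+00] phi -14.1 r 0.0732 F [-0.5 -0.4  0.2]
Ftang(ccw) -0.5 rad -0.4
go [-0.55 -0.07  0.23] [0.04 0.01 1.24]
```

Emit:
apply_moves(targets=[{"translation":[-0.3,0,0.2],"turn":[0,0,0.6],"grip":0},{"translation":[-0.3,0,0],"turn":[0,0,0.5],"grip":0},{"translation":[-0.5,0,0],"turn":[0,-0.1,0.5],"grip":0},{"translation":[-0.5,0,0],"turn":[0,-0.1,0.7],"grip":0},{"translation":[-0.5,0,0],"turn":[0,-0.1,0.7],"grip":0},{"translation":[-0.5,0,0],"turn":[0,-0.1,0.7],"grip":0},{"translation":[-0.5,0,0],"turn":[0,-0.1,0.7],"grip":0},{"translation":[-0.5,0,0],"turn":[0,-0.1,0.7],"grip":0}])

```text
time: 17.4
tcp_pos: [0.6266, -0.1878, 0.057]
tool_rot: [3.119, 0.012, 0.709]
ft_force: [6.5, 4.7, -4.0]
width: 0.0002
```

```bash
cat >> h.py <<'E'
HUB[:]=[.585,-.119]
def ballang(f):
    """spoke angle mod 90 from dark balls in top image"""
    t=shot('top',f); c=t['color'].astype(int).max(2); best=[]
    g=cv2.GaussianBlur(c.astype(np.float32),(0,0),1.5)
    for a in np.arange(0,90,.5):
        v=sorted(g[int(round(q[1])),int(round(q[0]))] for k in range(4) for q in [w2px(t,[HUB[0]+.1*np.cos(np.radians(a+90*k)),HUB[1]+.1*np.sin(np.radians(a+90*k)),.1])])
        best.append((v[0]+v[1]+v[2],a))
    best.sort(); print('spoke mod 90',[ (round(float(s)),float(a)) for s,a in best[:4]])
E
python3 -c "
from h import *
arc(-80); ballang('t8.png')"
```

```text
t 17.4 tcp [ 0.6266 -0.1878  0.057 ] rpy [3.119 0.012 0.709] phi -58.8 r 0.0804 F [ 6.5  4.7 -4. ]
Ftang(ccw) 8.0 rad -0.6
go [-0.93 -0.7   0.4 ] [0.24 0.05 5.1 ]
spoke mod 90 [(72, 17.5), (73, 16.5), (73, 17.0), (76, 18.0)]
```

Emit:
apply_moves(targets=[{"translation":[-0.4,-0.2,0.15],"turn":[0.1,0,1],"grip":0},{"translation":[-0.45,-0.15,0.1],"turn":[0.1,-0.1,1],"grip":0},{"translation":[-0.45,-0.1,0.1],"turn":[0,-0.1,1],"grip":0}])

```text
time: 17.7
tcp_pos: [0.6097, -0.197, 0.0577]
tool_rot: [3.119, -0.004, 0.379]
ft_force: [7.4, 2.1, -4.2]
width: -0.0001
```

```bash
python3 -c "
from h import *
arc(-80); ballang('t9.png')"
```

```text
t 17.7 tcp [ 0.6097 -0.197   0.0577] rpy [ 3.119 -0.004  0.379] phi -72.4 r 0.0819 F [ 7.4  2.1 -4.2]
Ftang(ccw) 7.7 rad 0.2
go [-0.35 -0.46  0.41] [ 0.21 -0.07  1.95]
spoke mod 90 [(66, 3.5), (67, 4.0), (67, 4.5), (69, 5.0)]
```

Emit:
apply_moves(targets=[{"translation":[0.4,-0.2,0.2],"turn":[0.2,0,0],"grip":0},{"translation":[0,-0.25,0.2],"turn":[0,0,0.3],"grip":0},{"translation":[-0.3,0,0],"turn":[0,0,0],"grip":0},{"translation":[-0.3,0,0],"turn":[0,0,0.3],"grip":0}])

```text
time: 18.08
tcp_pos: [0.6057, -0.1864, 0.0518]
tool_rot: [3.139, -0.014, 0.311]
ft_force: [9.3, 0.6, -4.5]
width: -0.0001
```

```bash
python3 -c "
from h import *
arc(-80); ballang('t10.png')"
```

```text
t 18.08 tcp [ 0.6057 -0.1864  0.0518] rpy [ 3.139 -0.014  0.311] phi -72.9 r 0.0705 F [ 9.3  0.6 -4.5]
Ftang(ccw) 9.1 rad 2.2
go [-0.36  0.03  0.19] [ 0.02 -0.14  1.3 ]
spoke mod 90 [(74, 0.5), (74, 1.0), (74, 1.5), (82, 2.0)]
```

Emit:
apply_moves(targets=[{"translation":[-0.4,0,0.1],"turn":[0,-0.1,0.5],"grip":0},{"translation":[-0.4,0,0.1],"turn":[0,-0.1,0.5],"grip":0}])

```text
time: 18.3
tcp_pos: [0.5967, -0.1892, 0.0513]
tool_rot: [3.138, -0.017, 0.201]
ft_force: [8.4, 4.4, 3.8]
width: -0.0001
```

```bash
python3 -c "
from h import *
arc(-90)"
```

```text
t 18.3 tcp [ 0.5967 -0.1892  0.0513] rpy [ 3.138 -0.017  0.201] phi -80.5 r 0.0711 F [8.4 4.4 3.8]
Ftang(ccw) 9.0 rad -2.9
go [-0.48 -0.02  0.17] [ 0.02 -0.16  1.92]
```

Emit:
apply_moves(targets=[{"translation":[-0.38,0,0],"turn":[0,-0.1,0.5],"grip":0},{"translation":[-0.38,0,0],"turn":[0,-0.1,0.5],"grip":0}])

```text
time: 18.47
tcp_pos: [0.587, -0.1915, 0.0541]
tool_rot: [3.137, -0.016, 0.092]
ft_force: [8.9, 0.6, -6.5]
width: -0.0002
```

```bash
python3 -c "
from h import *
arc(-90)"
```

```text
t 18.47 tcp [ 0.587  -0.1915  0.0541] rpy [ 3.137 -0.016  0.092] phi -88.4 r 0.0726 F [ 8.9  0.6 -6.5]
Ftang(ccw) 8.9 rad -0.4
go [-0.08 -0.03  0.28] [ 0.04 -0.16  0.88]
```

Emit:
apply_moves(targets=[{"translation":[-0.38,0,0.1],"turn":[0,-0.1,0.4],"grip":0}])

```text
time: 18.55
tcp_pos: [0.5828, -0.1921, 0.0538]
tool_rot: [3.137, -0.018, 0.047]
ft_force: [9.1, 3.2, 3.9]
width: -0.0002
```

```bash
python3 -c "
from h import *
arc(-95)
import cv2
ballang('t11.png')"
```

```text
t 18.55 tcp [ 0.5828 -0.1921  0.0538] rpy [ 3.137 -0.018  0.047] phi -91.7 r 0.0731 F [9.1 3.2 3.9]
Ftang(ccw) 9.0 rad -3.5
go [-0.17 -0.06  0.27] [ 0.04 -0.17  1.29]
spoke mod 90 [(58, 73.0), (58, 73.5), (60, 74.0), (60, 74.5)]
```

Emit:
apply_moves(targets=[{"translation":[-0.36,0,0.1],"turn":[0,-0.1,0.4],"grip":0}])

```text
time: 18.68
tcp_pos: [0.5795, -0.1923, 0.054]
tool_rot: [3.136, -0.02, 0.003]
ft_force: [10.6, 2.3, 1.2]
width: 0.0002
```

Emit:
apply_moves(targets=[{"translation":[-0.36,0,0.1],"turn":[0,-0.1,0.4],"grip":0}])

```text
time: 18.77
tcp_pos: [0.5772, -0.1921, 0.0541]
tool_rot: [3.137, -0.024, -0.041]
ft_force: [12.0, 1.3, -1.6]
width: 0.0
```

```bash
python3 -c "
from h import *
arc(-100)"
```

```text
t 18.77 tcp [ 0.5772 -0.1921  0.0541] rpy [ 3.137 -0.024 -0.041] phi -96.1 r 0.0735 F [12.   1.3 -1.6]
Ftang(ccw) 11.8 rad -2.5
go [-0.2  -0.08  0.28] [ 0.03 -0.24  1.28]
```

Emit:
apply_moves(targets=[{"translation":[-0.36,0,0],"turn":[0,0,0.2],"grip":0}])

```text
time: 18.85
tcp_pos: [0.5747, -0.1924, 0.0559]
tool_rot: [3.136, -0.038, -0.062]
ft_force: [9.9, -3.0, -7.6]
width: -0.0001
```

```bash
python3 -c "
from h import *
arc(-100); ballang('t12.png'); arc(-100)"
```

```text
t 18.85 tcp [ 0.5747 -0.1924  0.0559] rpy [ 3.136 -0.038 -0.062] phi -98.0 r 0.0741 F [ 9.9 -3.  -7.6]
Ftang(ccw) 10.3 rad 1.6
go [-0.11 -0.1   0.35] [ 0.03 -0.37  1.07]
spoke mod 90 [(61, 67.5), (61, 68.0), (64, 67.0), (67, 66.5)]
t 18.9 tcp [ 0.5733 -0.193   0.0564] rpy [ 3.136 -0.038 -0.064] phi -99.0 r 0.0749 F [ 9.4 -0.9 -2.2]
Ftang(ccw) 9.4 rad -0.6
go [-0.05 -0.12  0.37] [ 0.03 -0.36  1.06]
```

Emit:
apply_moves(targets=[{"translation":[0,0,0],"turn":[0,0,0],"grip":0},{"translation":[0,0,0],"turn":[0,0,0],"grip":0}])

```text
time: 19.07
tcp_pos: [0.5748, -0.1945, 0.0584]
tool_rot: [3.135, -0.043, -0.065]
ft_force: [-0.6, 0.3, -0.7]
width: -0.0003
```

Run:
```python
from h import *
arc(-100)
t=shot('top','t13.png'); o=cv2.imread('pics/top0.png'); 
for n in('t11.png','t12.png','t13.png'):
    g=cv2.imread('pics/'+n,0); a=w2px(t,[.5775,.02,.058]); b=w2px(t,[.573,.13,.058])
    pts=[(a[0]+(b[0]-a[0])*k/40,a[1]+(b[1]-a[1])*k/40) for k in range(41)]
    print(n,[int(g[round(y),round(x)]) for x,y in pts])
```

```text
t 19.07 tcp [ 0.5748 -0.1945  0.0584] rpy [ 3.135 -0.043 -0.065] phi -97.7 r 0.0762 F [-0.6  0.3 -0.7]
Ftang(ccw) -0.6 rad -0.2
go [-0.12 -0.18  0.45] [ 0.04 -0.41  1.04]
t11.png [220, 220, 219, 219, 220, 219, 219, 96, 89, 90, 92, 86, 58, 143, 217, 217, 215, 170, 232, 232, 232, 175, 118, 222, 232, 232, 232, 232, 231, 232, 232, 231, 232, 232, 232, 230, 228, 137, 170, 214, 139]
t12.png [220, 219, 220, 219, 220, 219, 219, 150, 90, 89, 91, 91, 86, 56, 217, 217, 215, 179, 232, 232, 232, 207, 110, 208, 232, 232, 232, 232, 232, 231, 232, 231, 232, 232, 231, 230, 229, 132, 170, 214, 139]
t13.png [219, 219, 219, 219, 220, 220, 220, 161, 90, 89, 91, 90, 86, 59, 217, 217, 215, 168, 231, 232, 232, 208, 108, 207, 231, 231, 231, 232, 231, 231, 232, 232, 231, 231, 231, 230, 229, 132, 169, 214, 140]
```

Emit:
apply_moves(targets=[{"translation":[0.3,-0.1,0.2],"turn":[0,-0.2,0.3],"grip":0},{"translation":[0,-0.1,0.3],"turn":[0,-0.2,0.3],"grip":0},{"translation":[0,0,0],"turn":[0,0,0],"grip":0}])

```text
time: 19.37
tcp_pos: [0.5798, -0.1915, 0.0462]
tool_rot: [3.137, 0.005, -0.134]
ft_force: [-0.0, -0.6, -0.4]
width: 0.0
```

```bash
python3 -c "
from h import *
arc(-98); ballang('t14.png')"
```

```text
t 19.37 tcp [ 0.5798 -0.1915  0.0462] rpy [ 3.137  0.005 -0.134] phi -94.1 r 0.0727 F [-0.  -0.6 -0.4]
Ftang(ccw) 0.0 rad 0.6
go [-0.2  -0.02 -0.03] [0.05 0.05 0.05]
spoke mod 90 [(70, 65.0), (71, 64.5), (75, 65.5), (75, 66.0)]
```

Emit:
apply_moves(targets=[{"translation":[-0.2,0,0],"turn":[0,0,0],"grip":0},{"translation":[-0.25,0,0],"turn":[0,0,0],"grip":0}])

```text
time: 19.58
tcp_pos: [0.5717, -0.1911, 0.0474]
tool_rot: [3.136, -0.004, -0.133]
ft_force: [12.6, -2.8, -6.0]
width: -0.0001
```

Emit:
apply_moves(targets=[{"translation":[-0.25,0,0],"turn":[0,0,0],"grip":0}])

```text
time: 19.67
tcp_pos: [0.5704, -0.1913, 0.0486]
tool_rot: [3.135, -0.017, -0.132]
ft_force: [13.6, -2.9, -8.1]
width: 0.0004
```

```bash
python3 -c "
from h import *
arc(-98)"
```

```text
t 19.67 tcp [ 0.5704 -0.1913  0.0486] rpy [ 3.135 -0.017 -0.132] phi -101.4 r 0.0738 F [13.6 -2.9 -8.1]
Ftang(ccw) 13.9 rad 0.2
go [ 0.17 -0.07  0.07] [ 0.06 -0.16  0.07]
```

Emit:
apply_moves(targets=[{"translation":[0.3,0,0],"turn":[0,0,0],"grip":0},{"translation":[0.3,0,0],"turn":[0,0,0],"grip":0},{"translation":[0,0,-0.9],"turn":[0,0,0],"grip":0},{"translation":[0,0,-1],"turn":[0,0,0],"grip":0},{"translation":[0,0,-1],"turn":[0,0,0],"grip":0},{"translation":[0,0.5,-1],"turn":[0,0,0],"grip":0},{"translation":[0.5,1,0],"turn":[0,0,0],"grip":0},{"translation":[0.5,1,0],"turn":[0,0,0],"grip":0},{"translation":[0.5,1,0],"turn":[0,0,0],"grip":0},{"translation":[0.5,1,0],"turn":[0,0,0],"grip":0}])

```text
time: 20.5
tcp_pos: [0.6151, -0.306, 0.1545]
tool_rot: [3.141, -0.007, -0.118]
ft_force: [1.0, 0.2, 0.6]
width: 0.0001
```

Run:
```python
from h import *
arc(-98); ballang('t15.png'); t=cv2.imread('pics/t15.png'); s=shot('scene','s15.png')['color'][:,:,::-1]
d=cv2.absdiff(cv2.imread('pics/top0.png'),t)
cv2.imwrite('pics/f15.png',np.vstack([np.hstack([cv2.resize(t[130:240,220:420],(400,220),interpolation=2),cv2.resize(s[180:270,90:300],(400,220),interpolation=2)]),cv2.resize(np.hstack([t,s]),(800,300))]))
```

```text
t 20.5 tcp [ 0.6151 -0.306   0.1545] rpy [ 3.141 -0.007 -0.118] phi -80.8 r 0.1894 F [1.  0.2 0.6]
Ftang(ccw) 1.1 rad -0.1
go [-2.17 -4.41  4.28] [ 0.01 -0.06  0.21]
spoke mod 90 [(76, 63.5), (76, 63.0), (77, 62.5), (80, 64.5)]
```

View pics/f15.png

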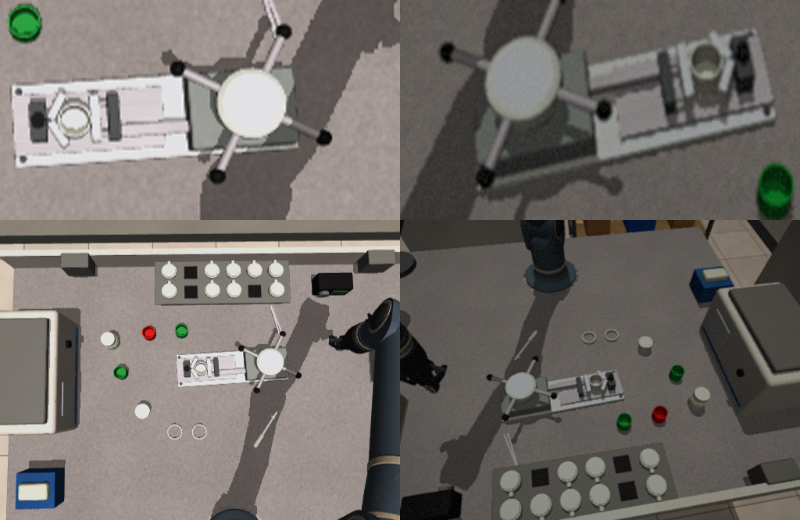

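Run:
```python
from h import *
o=bot.get_obs(); print(o['time'],o['ft_force'],o['qvel'].round(3)); bot.job_done()
```

```text
20.6 [ 0.36988141 -0.35572666  0.00992149] [-0.034 -0.025 -0.045  0.067 -0.027  0.01  -0.026]
the job is handed in; nothing more can be done
```

The open white cup is standing upright in the vice, clamped between the jaw and the V-stop. I handed the job in at about 20.6 s, with the arm clear of everything. I estimate the grip at about 20 N.

**What I did**
- I set the cup on the bed and let go, then nudged it about 4 mm sideways with the open fingers to bring it onto the centre line.
- I pushed one spoke about 108° clockwise, lifted over, and pushed the next spoke until the cup was pinched. The star handle ended at about 3.66 rad.

**Last checks**
- **Grip force:** the push rose from about 9 N when turning freely to 13.9 N. Allowing for where the finger touched the spoke, that is about 20 N of grip. The turn past first contact, about 0.13 rad, independently gives 13 to 24 N. Force noise of about 1 N leaves roughly ±5 N on the 20 N figure.
- **Pictures:** the final top and scene views show the cup upright between jaw and V, with the rings, jar, look-alikes, pipette and tweezers still in place by eye.

**What failed or disagreed**
- **First grasp:** it closed above the rim because the pad tips sit about 33 mm short of the reported TCP. I corrected for that and the second grasp held.
- **Readings near the end:** late in the push the finger slipped and the force read 9 to 10 N, then about 0, so I repositioned and pushed again before the 13.9 N reading. I did not push once more to confirm it, since that could have tightened the cup further.

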